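File the finished order tags and switch off the order lamps

TASK

The orders are finished, so close the order station: swing the holder's weighted arm up and back until it stays by itself, stack all the order tags that are on the table flat (either face up), squarely and in the middle on the holder's bed, lengthwise between its side guides, and bring the arm down so that it rests on the pile. Then, and not before, switch all four lamp switches off in one drag of a finger along the bank, without lifting away while some are on and some are off. Do not push the salt jar, the shaker or the cups about.

Things in the scene. Friction and masses are not known exactly. Their poses are not given: they have to be found in the camera images.
- bed (a point): middle of the upper face of the order-tag holder's bed, where the middle of the lowest tag belongs, its length along this x axis. Holder: fixed grey stand 190 x 130 mm; bed 30 mm above the table, reaching 75 mm to -x, 100 mm to +x, 110 mm wide in y. z is up, +x points away from the robot to a steel back stop 83 mm from here, 60 mm higher than the bed
- cutouts (a point): same x, y as the bed point, on the 6 mm foot plate: finger cut-outs on both sides of the bed. From 30 mm before to 30 mm behind this point in x only a spine 28 mm wide (y) carries the tags, so a tag can be set down held by its long edges at its middle; cut-outs are 24 mm deep
- guides (a point): middle between the holder's upright side guides, steel plates 4 mm thick whose inner faces stand at y = +-30 mm, so a tag lies between them with 7 mm to spare each side. Seen along x from the bed point the far pair reaches from +45 to +81 mm and rises 50 mm above the bed; the near pair from -73 to -35 mm and rises 26 mm above it; between them the sides are open
- holder_hinge (a point): hinge axis of the hold-down arm, along the holder's y; 25 mm higher than the bed point and 100 mm beyond it in +x. Posts at y = +-62 mm
- grip_bar (a point): middle of the arm's red grip bar, round, 12 mm thick, 108 mm long across the arm. From the hinge: 150 mm out along the arm and 15 mm above its line (arm at 0: 150 mm to the holder's -x). Side rails 100 mm apart, so 90 mm between them is free for fingers. A rubber press rod 20 mm thick crosses the rails 80 mm out, 15 mm below the arm's line
- hold_arm (a joint): angle of the weighted arm (0.3 kg; damped hinge, let go it sinks at about 1.5 rad/s), rad: 0 = press rod on the empty bed, about 0.11 to 0.13 more for each tag under it (about 0.6 on five); 1.57 upright; 1.9 = stop, leaning back away from the robot, where it stays by its weight (as it does anywhere over 1.65)
- bank_top (a point): middle of the top face of the lamp switch bank, a fixed grey box 66 mm (x) by 250 mm (y), 45 mm high. Four red paddle switches stand in a row along its y, pivots on this face at y = +87 (switch 1), +29 (2), -29 (3), -87 mm (4); drag from the +y end to the -y end to put them off, fingertips about 28 mm above this face; the other way puts them on
- switch_1 (a joint): paddle switch 1 of the bank (counted from its +y end), rad: 0 = on, leaning 0.4 to +y, tip 33 mm above the bank; 1.3 = off, leaning 0.9 to -y, tip 26 mm above it. Paddle 36 mm long from its pivot, 24 mm wide (x), 8 mm thick; past upright (0.4) it falls over by itself; needs under 2 N
- switch_2 (a joint): paddle switch 2 of the bank (counted from its +y end), rad: 0 = on, leaning 0.4 to +y, tip 33 mm above the bank; 1.3 = off, leaning 0.9 to -y, tip 26 mm above it. Paddle 36 mm long from its pivot, 24 mm wide (x), 8 mm thick; past upright (0.4) it falls over by itself; needs under 2 N
- switch_3 (a joint): paddle switch 3 of the bank (counted from its +y end), rad: 0 = on, leaning 0.4 to +y, tip 33 mm above the bank; 1.3 = off, leaning 0.9 to -y, tip 26 mm above it. Paddle 36 mm long from its pivot, 24 mm wide (x), 8 mm thick; past upright (0.4) it falls over by itself; needs under 2 N
- switch_4 (a joint): paddle switch 4 of the bank (counted from its +y end), rad: 0 = on, leaning 0.4 to +y, tip 33 mm above the bank; 1.3 = off, leaning 0.9 to -y, tip 26 mm above it. Paddle 36 mm long from its pivot, 24 mm wide (x), 8 mm thick; past upright (0.4) it falls over by itself; needs under 2 N
- tag_1 (a point): centre (half-way up) of the blue order tag, a stiff flat plastic bar 150 mm long (x) x 46 mm wide (y) x 9 mm thick, 0.09 kg, lying flat on the table at the start, grasped across its width; absent in some runs
- tag_2 (a point): centre (half-way up) of the green order tag, a stiff flat plastic bar 150 mm long (x) x 46 mm wide (y) x 9 mm thick, 0.09 kg, lying flat on the table at the start, grasped across its width; absent in some runs
- tag_3 (a point): centre (half-way up) of the yellow order tag, a stiff flat plastic bar 150 mm long (x) x 46 mm wide (y) x 9 mm thick, 0.09 kg, lying flat on the table at the start, grasped across its width; absent in some runs
- tag_4 (a point): centre (half-way up) of the orange order tag, a stiff flat plastic bar 150 mm long (x) x 46 mm wide (y) x 9 mm thick, 0.09 kg, lying flat on the table at the start, grasped across its width; absent in some runs
- tag_5 (a point): centre (half-way up) of the white order tag, a stiff flat plastic bar 150 mm long (x) x 46 mm wide (y) x 9 mm thick, 0.09 kg, lying flat on the table at the start, grasped across its width; absent in some runs
- salt: bystander: clear jar of salt with a tan lid, 72 mm across, 78 mm high; origin at the centre of its underside
- shaker: bystander: steel dredge shaker with a handle, 69 x 96 x 105 mm; origin at its underside
- tub: bystander: small stack of paper portion cups, 54 mm across, 51 mm high; origin at the centre of its underside
There are look-alikes about, which are no part of the job. Of the things like the part that bears tag_5, leave any that is red; of the rest the larger one is meant.

How it is judged:
By the outcome, as a careful person would: the job done as asked, in the order asked, and still so for the second after the job is handed in, with the robot touching nothing.
Of tag1, tag2, tag3, tag4, tag5 only 3 to 5 are there at a start; the rules pass over those that are not, and their reading is None.
At some moment in a run one of tag1, tag2, tag3, tag4, tag5 may be knocked a few centimetres aside while the robot is not near it.
Once in a run the grip may slacken for a moment while it holds something.
It also fails if it takes over 210 s, if anything falls off the work surface, if the arm or the gripper's body presses on something with over 40 N, if the wrist force passes 120 N, or if a joint passes its speed limit or range.

ROBOT

A 6-joint arm with a two-finger parallel gripper is mounted at the origin on a cart in front of the work surface, level with it; the furniture and walls round the work are solid. World frame = base frame: x ahead of the robot, y to its left, z up, the work surface at z = 0. Lengths are in mm, angles in rad, forces in N, time in s.
With the tool pointing down it reaches from about 375 to 750 mm from the base axis. Payload 9 kg.
Tool frame: the origin (TCP) lies midway between the tips of the shut fingers; the grasp point (between the pads) lies 19 mm behind it; z points along the fingers, y is the line along which they close (so a half turn about z gives the same grasp; the last joint's range is limited). The gripper opens to 85 mm and grips with 20 to 120 N. Pads are 22 mm wide; open, the fingers measure 114 mm over their backs; the gripper's body (76 mm by 85 mm) begins 54 mm behind the grasp point. The pads swing forward as they close: fully open they stand 13 mm farther back than shut.
Start: joints at [0.887, 0.104, 0.097, 1.564, 0, 1.353], TCP at [269.492, 536.107, 231.331] pointing down, gripper open.
Joint ranges: [-2.99, 2.99], [-0.84, 1.86], [-1.1, 1.16], [-1.84, 2.11], [-1.51, 1.56], [-3.14, 3.14]. Speed limits (rad/s): [2.22, 2.22, 2.57, 3.14, 3.14, 3.14].

INTERFACE

Orientations are given as a rotation vector (axis times angle).
In Python, from cell import manip gives the robot as it stands.
- The arm moves only by the tool drive_tool, never from a script. Its argument "commands" is text: rows parted by semicolons, each of 7 numbers parted by spaces: the shift along the world's x, y, z in cm, then the turn, a rotation vector about the world's x, y, z in degrees, then the closure in counts, from 0 (fully open) to 255 (shut). In form: dx dy dz ax ay az grip; .... A call has 1 to 8 rows; each row is the pose to reach, as a shift and turn from the pose commanded when the call began; what a row does not reach only later rows make up. A row lasts 1/10 s, in which the tool goes at most 50 mm and 8.59 degrees, less where a joint would pass 70% of its speed; a pose out of reach is approached as far as the arm can. A call with a gripper value outside its range is refused whole. The fingers move at their own pace and stop on an object; the grip force is fixed at half the most. Time passes only in rows, so rows that repeat a pose let the fingers close. It gives the time, the measured TCP pose, the force, the opening and the grip force at its end, in the units of the state.
- manip.get_obs(): the state, without advancing time (a new reading comes with each control period).
- manip.grab_frame(name): name is "scene" or "top"; returns a dict with "frame" (420x560x3 uint8, red, green, blue), "fov_y" (degrees; the focal length in pixels is half the picture's height over the tangent of half this angle, whatever the lens; pixels are square), "cx", "cy" (the principal point, pixels), "rvec" (rotation vector, rad) and "tvec" (3), from world to camera coordinates, as OpenCV has them. Camera axes: x right, y down, z forward; pixel columns grow to the right and rows downward; lengths in mm; the calibration is good to about 2 mm. A picture is of the moment at which its call begins. There is no depth.
- manip.job_done(): hands the job in; it is judged then, once.
Trained networks look in a picture, given as the dict that the camera call returned (one of the last four; its "shot" number tells which), for a name from the list of things; names that differ only in an ending like _2 or _b are one class to them, and where a whole thing is asked for, a point or a joint stands for the part that bears it (a point fixed in the world has none). Each returns a list of dicts, best first, with "confidence" (0 to 1); they miss things now and then, are a little off and sometimes report something else, mostly with a low value. They report only what shows in the picture. A call takes as long as a camera call. They do not tell look-alikes from the thing itself.
- manip.search_frame(picture, query): "rect" ([left, top, width, height] in pixels, round what is visible of it).
The state is a dict: "time_s": time; "joint_pos": joint angles; "joint_velocities": joint speeds; "joint_torque": joint torques, N m; "position": TCP position; "tool_rot": TCP orientation; "contact_force": force on the tool from outside, world axes, zero at the start; "wrist_torque": the same for the moment, N m; "width": opening from 0.0 (shut) to 1.0 (fully open); "finger_force": force on a finger pad.
Only numpy, scipy, OpenCV 4.12 (cv2) and the standard library are available. Lean on these libraries where they do the work, as an engineer would, in place of code of your own. Each camera call takes 0.05 s, during which the arm holds its last target. There are 200 camera calls.

## Working session

There is one attempt and no reset: what is moved stays moved. The work goes in short steps, Python scripts to look and compute and a tool call to move; the robot and the scene stay as the last step left them, time stands still between calls to the robot, and variables do not carry over. Pictures are saved under pics/ and viewed, at most 14 in all, crops included, and the job is handed in when it is done.

Besides the shell and the picture viewer there is one more tool, called after "Call:" as a command line: name --argument value ..., lists and objects as JSON in quotes. drive_tool: Moves the arm, as the interface text tells. Its arguments: {"type":"object","properties":{"commands":{"type":"string"}},"required":["commands"]}

```bash
ls; mkdir -p pics; cat > h.py <<'E'
import numpy as np,cv2
from cell import manip
def cam(f):
    R=cv2.Rodrigues(np.array(f['rvec'],float))[0];t=np.array(f['tvec'],float).reshape(3)
    F=f['frame'].shape[0]/2/np.tan(np.radians(f['fov_y'])/2);return R,t,F
def ray(f,u,v,z):
    R,t,F=cam(f);d=R.T@np.array([(u-f['cx'])/F,(v-f['cy'])/F,1]);c=-R.T@t
    return (c+d*(z-c[2])/d[2]).round(1)
def proj(f,P):
    R,t,F=cam(f);p=R@np.array(P,float)+t;return np.array([F*p[0]/p[2]+f['cx'],F*p[1]/p[2]+f['cy']]).round(1)
def save(f,n,crop=None,s=1):
    im=f['frame'][:,:,::-1]
    if crop: x,y,w,h=crop;im=im[y:y+h,x:x+w]
    cv2.imwrite('pics/'+n,cv2.resize(im,None,fx=s,fy=s,interpolation=cv2.INTER_CUBIC))
E
python3 - <<'E'
from h import *
for n in ('top','scene'):
    f=manip.grab_frame(n);save(f,n+'0.png',s=1.42)
    R,t,F=cam(f);print(n,(-R.T@t).round(),F,f['cx'],f['cy'])
    for q in ['tag_1','tag_2','tag_3','tag_4','tag_5','hold_arm','switch_1','salt','shaker','tub']:
        print(q,[(np.round(d['rect']).tolist(),round(d['confidence'],2)) for d in manip.search_frame(f,q)][:7])
print(manip.get_obs())
E
```

```text
pics
top [ 367.  164. 1280.] 420.9394318845124 278.608330097846 204.55644338975375
tag_1 [([150.0, 218.0, 36.0, 17.0], 0.86), ([197.0, 193.0, 18.0, 48.0], 0.85), ([334.0, 186.0, 15.0, 46.0], 0.78), ([190.0, 254.0, 32.0, 54.0], 0.59)]
tag_2 [([150.0, 218.0, 36.0, 17.0], 0.86), ([197.0, 193.0, 18.0, 48.0], 0.85), ([334.0, 186.0, 15.0, 46.0], 0.78), ([190.0, 254.0, 32.0, 54.0], 0.59)]
tag_3 [([150.0, 218.0, 36.0, 17.0], 0.86), ([197.0, 193.0, 18.0, 48.0], 0.85), ([334.0, 186.0, 15.0, 46.0], 0.78), ([190.0, 254.0, 32.0, 54.0], 0.59)]
tag_4 [([150.0, 218.0, 36.0, 17.0], 0.86), ([197.0, 193.0, 18.0, 48.0], 0.85), ([334.0, 186.0, 15.0, 46.0], 0.78), ([190.0, 254.0, 32.0, 54.0], 0.59)]
tag_5 [([150.0, 218.0, 36.0, 17.0], 0.86), ([197.0, 193.0, 18.0, 48.0], 0.85), ([334.0, 186.0, 15.0, 46.0], 0.78), ([190.0, 254.0, 32.0, 54.0], 0.59)]
hold_arm [([392.0, 160.0, 38.0, 56.0], 0.6), ([201.0, 140.0, 26.0, 30.0], 0.4)]
switch_1 [([295.0, 139.0, 7.0, 10.0], 0.62), ([277.0, 135.0, 7.0, 9.0], 0.55), ([382.0, 158.0, 54.0, 65.0], 0.48), ([312.0, 140.0, 10.0, 6.0], 0.47)]
salt [([198.0, 142.0, 31.0, 27.0
[... 1239 characters left out ...]
pos': array([8.87317477e-01, 1.04130723e-01, 9.73007750e-02, 1.56389287e+00,
       5.08883710e-06, 1.35308856e+00]), 'joint_velocities': array([-5.51763462e-04, -1.58207872e-03,  4.50073981e-04, -9.71941719e-06,
        1.51767928e-03,  3.75602555e-04]), 'joint_torque': array([-3.06670001e-03, -5.56768477e+01,  5.03778362e+01,  6.28804646e-04,
       -5.09516030e-04,  1.52373457e-05]), 'position': array([269.48226622, 536.11388713, 231.31311344]), 'tool_rot': array([7.25029657e-01, 3.05675711e+00, 1.07419326e-04]), 'contact_force': array([-0.57650969, -0.61309275, -0.13701687]), 'wrist_torque': array([ 0.028253  , -0.07256227,  0.00312001]), 'finger_force': 0.0, 'width': 1.0030491356046745}
```

View pics/top0.png

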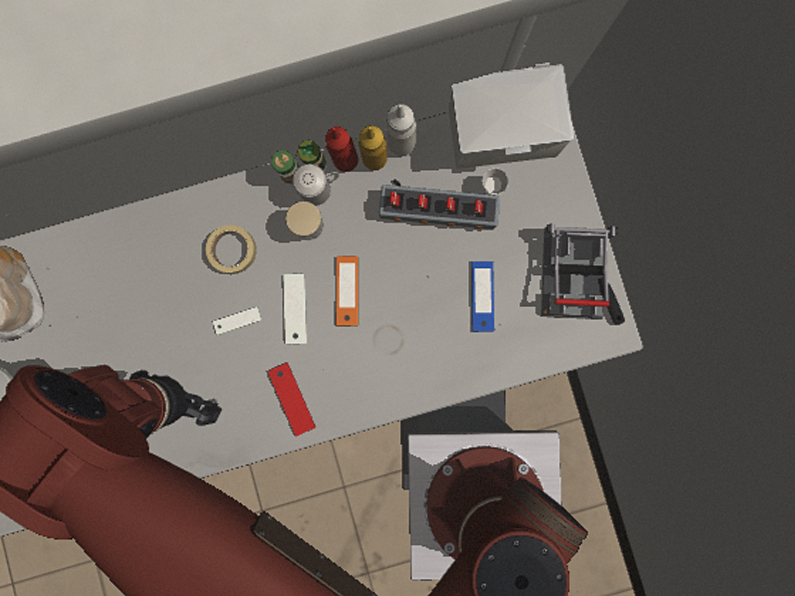

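View pics/scene0.png

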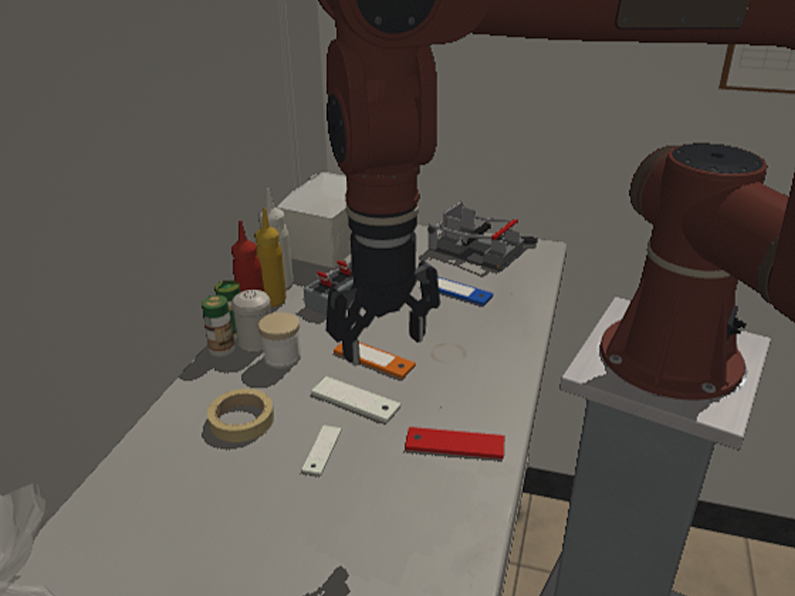

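Top view (in 1.42x pixels): the tag-like things are blue (482,297), orange (347,291), large white (294,309), small white (236,320) and red (290,398). Red is excluded and the larger white is tag_5, so the three tags are blue, orange and large white. The holder is at (578,272), arm down with its red bar at (583,302). The bank is at (440,206), with its switches between x 397 and 480.

```bash
python3 - <<'E'
from h import *
f=manip.grab_frame('top')
a=f['frame'][150:232,370:445][:,:,::-1];b=f['frame'][120:170,262:360][:,:,::-1];c=f['frame'][170:245,190:265][:,:,::-1]
A=cv2.resize(a,None,fx=7,fy=7,interpolation=cv2.INTER_CUBIC)
B=cv2.resize(b,(270*1,138),interpolation=cv2.INTER_CUBIC);C=cv2.resize(c,(270,270),interpolation=cv2.INTER_CUBIC)
im=np.zeros((574,800,3),np.uint8);im[:574,:525]=A;im[:138,527:797]=B;im[150:420,527:797]=C
cv2.imwrite('pics/m1.png',im)
hsv=cv2.cvtColor(f['frame'],cv2.COLOR_RGB2HSV)
def blob(box,z=9):
    x,y,w,h=box;x-=8;y-=8;w+=16;h+=16
    s=f['frame'][y:y+h,x:x+w].astype(float);bg=np.median(np.vstack([s[0],s[-1],s[:,0],s[:,-1]]),0)
    m=((np.abs(s-bg).max(2)>28)).astype(np.uint8)
    n,l,st,_=cv2.connectedComponentsWithStats(m);k=1+st[1:,4].argmax()
    cs=cv2.findContours((l==k).astype(np.uint8),0,2)[0];c=max(cs,key=cv2.contourArea).reshape(-1,2)
    P=np.array([ray(f,u+x,v+y,z)[:2] for u,v in c],np.float32)
    return cv2.minAreaRect(P)
for n,bx in dict(small=[150,218,36,17],white=[197,193,18,48],blue=[334,186,15,46],orange=[237,180,15,50],red=[190,254,32,54]).items():print(n,blob(bx))
# red bar / switches
m=((hsv[:,:,0]<8)|(hsv[:,:,0]>172))&(hsv[:,:,1]>150)&(hsv[:,:,2]>60)
for nm,(x,y,w,h) in dict(bar=(380,190,60,40),bank=(265,128,90,35)).items():
    n,l,st,ce=cv2.connectedComponentsWithStats(m[y:y+h,x:x+w].astype(np.uint8))
    for i in range(1,n):
        if st[i,4]>5:
            r=cv2.minAreaRect(np.argwhere(l==i)[:,::-1].astype(np.float32));print(nm,ce[i]+[x,y],st[i],r)
E
```

```text
small ((395.52813720703125, 519.0682373046875), (32.75020217895508, 102.11132049560547), 17.345077514648438)
white ((419.3095397949219, 396.3001708984375), (151.78302001953125, 48.9857177734375), 1.1263195276260376)
blue ((437.0436096191406, -3.852933883666992), (53.14788055419922, 148.6647186279297), 89.47584533691406)
orange ((455.0732116699219, 283.7496337890625), (51.71082305908203, 149.0605010986328), 89.11611938476562)
red ((228.35678100585938, 404.8269958496094), (152.12188720703125, 51.84180450439453), 23.09787368774414)
bar [409.91176471 212.51470588] [ 11  20  38   6 136] ((29.528676986694336, 22.426435470581055), (37.153587341308594, 3.6953837871551514), 2.862405300140381)
bank [275.85714286 138.42857143] [10  7  3  8 21] ((11.0, 10.5), (7.0, 2.0), 90.0)
bank [279.42105263 140.68421053] [13  9  4  8 19] ((14.486486434936523, 12.58108139038086), (2.1371867656707764, 7.233555316925049), 9.462322235107422)
bank [295.73684211 140.26315789] [30  9  3  8 19] ((31.0, 12.5), (7.0, 2.0), 90.0)
bank [299.15789474 142.73684211] [33 11  3  8 19] ((34.0, 14.5), (7.0, 2.0), 90.0)
bank [317.02777778 143.33333333] [49 11  7 10 36] ((51.999996185302734, 15.5), (5.425166606903076, 8.548747062683105), 9.462322235107422)
bank [336.81818182 145.3030303 ] [69 13  6 10 33] ((71.9189224243164, 17.486486434936523), (5.260767459869385, 8.548747062683105), 9.462322235107422)
```

View pics/m1.png

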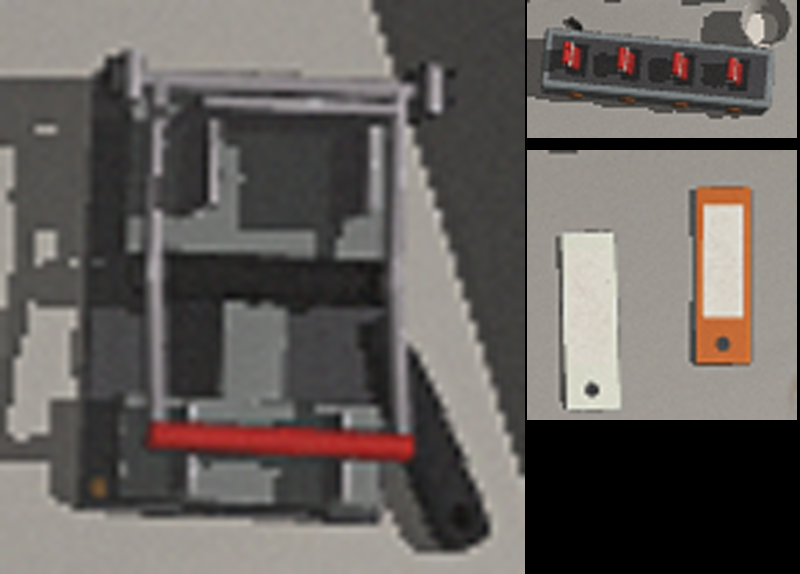

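The crops show the holder with its arm down. The red bar runs from (150,433) to (412,447) in the crop, and a black utensil handle lies by its right side at (440,470). White and orange are full-sized tags. All four switch paddles are on.

```bash
python3 - <<'E'
from h import *
f=manip.grab_frame('top')
cr=lambda u,v,z:ray(f,u/7+370-.43,v/7+150-.43,z)
L=cr(150,433,70);Rr=cr(412,447,70);print('bar',L,Rr,(L+Rr)/2)
d=L-Rr;y=np.arctan2(-d[0],d[1]);print('yaw deg',np.degrees(y),np.hypot(*d[:2]))
for n,u,v in [('postL',132,75),('postR',433,88)]: print(n,cr(u,v,60))
mid=(L+Rr)/2
c,s=np.cos(y),np.sin(y);Rz=np.array([[c,-s,0],[s,c,0],[0,0,1]])
bed=mid+Rz@[50,0,0]; bed[2]=30; print('bed',bed)
W=lambda p:(proj(f,bed+Rz@np.array(p,float))-[370,150]+.43)*7
for n,p in dict(postL=[100,62,25],postR=[100,-62,25],spineL=[-30,14,0],spineR=[-30,-14,0],sp2L=[30,14,0],bednearL=[-75,55,0],bednearR=[-75,-55,0],gfarL=[45,30,50],gfarR=[45,-30,50],gnL=[-35,30,26],gnR=[-35,-30,26]).items():print(n,W(p).round())
print('handle',cr(435,545,10),cr(485,520,10),cr(380,330,30),cr(412,350,20))
# bank
cb=lambda u,v,z:ray(f,(u-527)/270*98+262-.4,v/138*50+120-.4,z)
print('bank top corners',[cb(*p,45) for p in [(549,30),(773,58),(767,108),(543,84)]])
for n,u,v in [(1,277.5,139.5),(2,297.3,141.5),(3,317,143.3),(4,336.8,145.3)]:print(n,ray(f,u,v,70))
g=manip.grab_frame('scene');save(g,'s1.png',(170,130,210,140),3.8)
for p in ([0,0,0],[-50,0,40]):print(proj(g,bed+Rz@np.array(p,float)))
for q in ('salt','shaker','tub'):
  for d in manip.search_frame(f,q)[:2]:
    x,y,w,h=d['rect'];print(q,d['confidence'],ray(f,x+w/2,y+h/2,60))
E
```

```text
bar [ 421.9 -145.3   70. ] [ 414. -252.   70.] [ 417.95 -198.65   70.  ]
yaw deg -4.2344168317342765 106.99205577985684
postL [ 571.7 -146.    60. ]
postR [ 563.6 -270.6   60. ]
bed [ 467.8135152  -202.34186289   30.        ]
postL [133.  76.]
postR [431.  91.]
spineL [221. 396.]
spineR [287. 399.]
sp2L [226. 255.]
bednearL [120. 497.]
bednearR [381. 511.]
gfarL [222. 203.]
gfarR [370. 210.]
gnL [200. 402.]
gnR [345. 410.]
handle [ 374.1 -280.6   10. ] [ 384.4 -302.4   10. ] [ 465.4 -254.4   30. ] [ 457.4 -271.    20. ]
bank top corners [array([671.5, 199.4,  45. ]), array([635.5, -41.1,  45. ]), array([581.5, -32.9,  45. ]), array([612.8, 207. ,  45. ])]
1 [638.2 176.2  70. ]
2 [631.  118.7  70. ]
3 [624.4  61.6  70. ]
4 [617.2   4.3  70. ]
[341. 168.]
[355.5 160.7]
salt 0.81 [594.7 361.9  60. ]
shaker 0.75 [674.3 342.4  60. ]
shaker 0.31 [ 473.8 -198.5   60. ]
tub 0.63 [670.3 -36.   60. ]
```

View pics/s1.png

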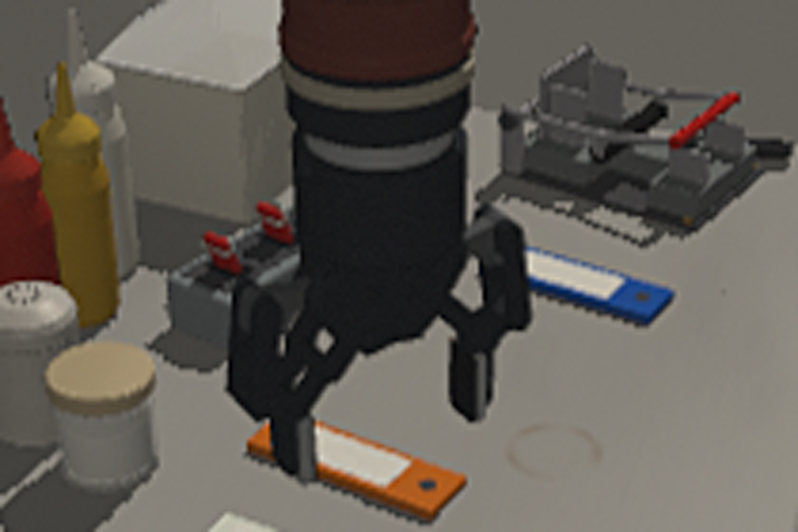

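Candidates for tag_5 (raw top pixels) are white large (207,217), white small (167,226) and red (204,280). By the description it is the large white one, and the crop confirms that. The holder model reprojects well: bed at (468,-202,30), yaw -4.2°. First I'll go to the grip bar.

Call:
drive_tool --commands "16 -33.6 -3 0 0 -67.5 135; 16 -33.6 -3 0 0 -67.5 135; 16 -33.6 -3 0 0 -67.5 135; 16 -33.6 -3 0 0 -67.5 135; 16 -33.6 -3 0 0 -67.5 135; 16 -33.6 -3 0 0 -67.5 135; 16 -33.6 -3 0 0 -67.5 135; 16 -33.6 -3 0 0 -67.5 135"

```text
time_s: 2.2
position: [430.6, 197.0, 201.1]
tool_rot: [2.31, 2.128, 0.0]
contact_force: [-0.4, 0.4, -0.5]
width: 0.471
finger_force: 0.0
```

Call:
drive_tool --commands "-1.2 -39.9 -6 0 0 0 135; -1.2 -39.9 -6 0 0 0 135; -1.2 -39.9 -6 0 0 0 135; -1.2 -39.9 -6 0 0 0 135; -1.2 -39.9 -6 0 0 0 135; -1.2 -39.9 -6 0 0 0 135; -1.2 -39.9 -6 0 0 0 135; -1.2 -39.9 -6 0 0 0 135"

```text
time_s: 3.0
position: [417.2, -197.5, 141.9]
tool_rot: [2.301, 2.137, 0.0]
contact_force: [1.4, -0.4, 0.9]
width: 0.471
finger_force: 0.0
```

Call:
drive_tool --commands "0 -0.1 -5 0 0 0 135; 0 -0.1 -9 0 0 0 135; 0 -0.1 -9 0 0 0 135; 0 -0.1 -9 0 0 0 135"

```text
time_s: 3.4
position: [417.4, -196.0, 52.6]
tool_rot: [-2.3, -2.138, 0.0]
contact_force: [0.1, -0.4, 0.4]
width: 0.469
finger_force: 0.0
```

```bash
python3 - <<'E'
from h import *
g=manip.grab_frame('scene');a=cv2.resize(g['frame'][90:230,200:410],None,fx=3.8,fy=3.8,interpolation=2)
cv2.imwrite('pics/s2.png',a[:,:,::-1]);print(manip.get_obs()['position'],manip.get_obs()['contact_force'])
E
```

```text
[ 418.40387852 -196.65119369   53.9303813 ] [-0.23034727  0.01815255  0.53213279]
```

View pics/s2.png

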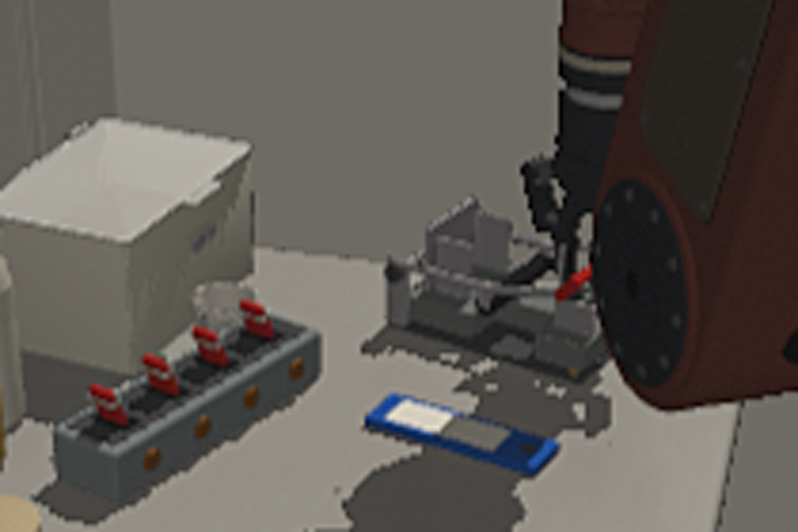

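The fingers straddle the red bar at (570,285), and the box is clear of the holder. Next I close the grip.

Call:
drive_tool --commands "0 0 -0.2 0 0 0 255; 0 0 -0.2 0 0 0 255; 0 0 -0.2 0 0 0 255; 0 0 -0.2 0 0 0 255; 0 0 -0.2 0 0 0 255; 0 0 -0.2 0 0 0 255"

```text
time_s: 4.05
position: [419.6, -197.0, 52.0]
tool_rot: [2.297, 2.137, 0.003]
contact_force: [5.7, 1.1, 2.5]
width: 0.118
finger_force: 58.4
```

```bash
python3 - <<'E'
import numpy as np
r=15.075;a=np.radians(-4.2)
for t in np.arange(0.15,1.9,.15):
    x=r*(np.cos(.0997)-np.cos(t+.0997));z=r*(np.sin(t+.0997)-np.sin(.0997));print(round(t,2),*np.round([x*np.cos(a),x*np.sin(a),z],1))
E
```

```text
0.15 0.4 -0.0 2.2
0.3 1.1 -0.1 4.4
0.45 2.1 -0.2 6.4
0.6 3.5 -0.3 8.2
0.75 5.0 -0.4 9.8
0.9 6.8 -0.5 11.2
1.05 8.8 -0.6 12.3
1.2 10.9 -0.8 13.0
1.35 13.1 -1.0 13.5
1.5 15.4 -1.1 13.6
1.65 17.6 -1.3 13.3
1.8 19.8 -1.5 12.8
```

Call:
drive_tool --commands "0.2 0 1.1 0 0 0 255; 0.4 0 2.2 0 0 0 255; 0.7 0 3.3 0 0 0 255; 1.1 -0.1 4.4 0 0 0 255; 1.6 -0.1 5.4 0 0 0 255; 2.1 -0.2 6.4 0 0 0 255; 2.8 -0.2 7.3 0 0 0 255; 3.5 -0.3 8.2 0 0 0 255"

```text
time_s: 4.85
position: [450.7, -199.0, 132.6]
tool_rot: [-2.299, -2.136, 0.006]
contact_force: [-13.4, -0.1, 3.2]
width: 0.111
finger_force: 58.9
```

Call:
drive_tool --commands "0.7 0 0.8 0 0 0 255; 1.5 -0.1 1.6 0 0 0 255; 2.4 -0.1 2.3 0 0 0 255; 3.3 -0.2 3.0 0 0 0 255; 4.3 -0.2 3.6 0 0 0 255; 5.3 -0.3 4.1 0 0 0 255; 6.4 -0.4 4.5 0 0 0 255; 7.4 -0.5 4.8 0 0 0 255"

```text
time_s: 5.65
position: [527.1, -204.5, 184.0]
tool_rot: [2.299, 2.137, -0.001]
contact_force: [-9.0, 4.7, 23.3]
width: 0.116
finger_force: 63.6
```

Call:
drive_tool --commands "1.1 0 0.3 0 0 0 255; 2.2 -0.2 0.5 0 0 0 255; 3.3 -0.2 0.6 0 0 0 255; 4.5 -0.3 0.6 0 0 0 255; 5.6 -0.4 0.5 0 0 0 255; 6.7 -0.5 0.3 0 0 0 255; 7.8 -0.6 0.1 0 0 0 255; 8.5 -0.6 0 0 0 0 255"

```text
time_s: 6.45
position: [612.4, -210.1, 180.8]
tool_rot: [2.3, 2.139, 0.0]
contact_force: [-2.7, -2.0, 2.1]
width: 0.117
finger_force: 66.4
```

The arm is at about 1.78 rad. I release it, rise and head for blue.

Call:
drive_tool --commands "0 0 0 0 0 0 120; 0 0 0 0 0 0 120; 0 0 0 0 0 0 120; 0 0 4 0 0 0 120; 0 0 7 0 0 0 120; 0 0 7 0 0 0 120"

```text
time_s: 7.05
position: [612.8, -211.1, 255.2]
tool_rot: [2.296, 2.134, 0.003]
contact_force: [-0.0, 0.2, -0.3]
width: 0.529
finger_force: 0.0
```

Call:
drive_tool --commands "-17.6 20.5 -6 0 0 93.7 0; -17.6 20.5 -6 0 0 93.7 0; -17.6 20.5 -6 0 0 93.7 0; -17.6 20.5 -6 0 0 93.7 0; -17.6 20.5 -10 0 0 93.7 0; -17.6 20.5 -14 0 0 93.7 0; -17.6 20.5 -14 0 0 93.7 0; -17.6 20.5 -14 0 0 93.7 0"

```text
time_s: 7.85
position: [432.0, -3.3, 105.5]
tool_rot: [-0.679, -3.061, -0.001]
contact_force: [0.8, -0.1, 0.1]
width: 1.0
finger_force: 0.0
```

```bash
cat >> h.py <<'E'
def pose(rgb_test,f,z=9,box=None):
    m=rgb_test(cv2.cvtColor(f['frame'],cv2.COLOR_RGB2HSV).astype(int)).astype(np.uint8)
    if box is not None:
        k=np.zeros_like(m);x,y,w,h=box;k[y:y+h,x:x+w]=1;m*=k
    n,l,st,_=cv2.connectedComponentsWithStats(m)
    i=1+st[1:,4].argmax();P=np.argwhere(l==i)[:,::-1]
    W=np.array([ray(f,u,v,z)[:2] for u,v in P],np.float32);return cv2.minAreaRect(W),st[i]
blue=lambda h:(h[...,0]>100)&(h[...,0]<130)&(h[...,1]>130)&(h[...,2]>60)
orange=lambda h:(h[...,0]>5)&(h[...,0]<18)&(h[...,1]>150)&(h[...,2]>110)
white=lambda h:(h[...,1]<40)&(h[...,2]>190)
E
python3 - <<'E'
from h import *
f=manip.grab_frame('top');g=manip.grab_frame('scene')
for n,t,b in (('blue',blue,None),('orange',orange,(225,165,40,80)),('white',white,(185,180,35,70))):
    try: print(n,pose(t,f,9,b))
    except Exception as e: print(n,e)
print(manip.get_obs()['position'],manip.get_obs()['tool_rot'])
a=np.hstack([f['frame'][130:230,350:450],g['frame'][110:210,270:370]])
cv2.imwrite('pics/m2.png',cv2.resize(a,None,fx=4,fy=4,interpolation=2)[:,:,::-1])
E
```

```text
blue (((494.31695556640625, -6.450376510620117), (42.57054901123047, 33.58077621459961), 88.73638153076172), array([332, 184,  15,  12,  83], dtype=int32))
orange (((456.54217529296875, 282.1069641113281), (42.664974212646484, 145.99032592773438), 89.1968002319336), array([237, 180,  15,  49, 330], dtype=int32))
white (((481.4268798828125, 394.293701171875), (42.73447799682617, 21.399599075317383), 88.8260726928711), array([200, 193,  15,   8,  88], dtype=int32))
[434.56429502  -4.76789524 108.70562015] [-6.87108449e-01 -3.06425285e+00 -3.37715916e-04]
```

View pics/m2.png

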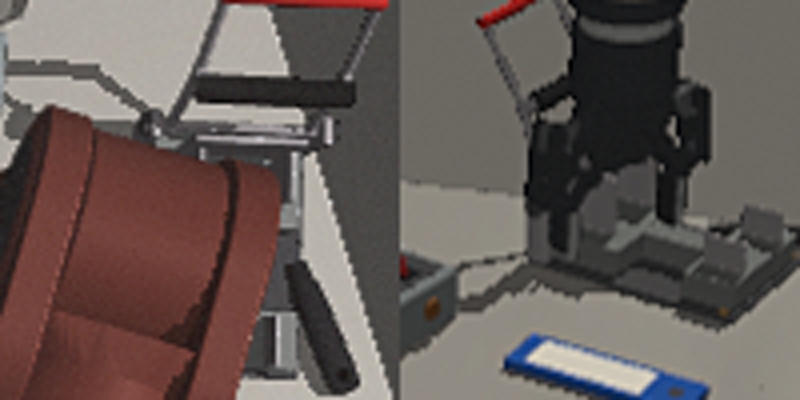

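Top view: the arm stands leaning back, with its bar at (305,2), and the blue tag is unmoved. Now I grasp blue.

Call:
drive_tool --commands "0.2 -0.2 0 0 0 24.8 0; 0.2 -0.2 0 0 0 24.8 0; 0.2 -0.2 -3 0 0 24.8 0; 0.2 -0.2 -7 0 0 24.8 0; 0.2 -0.2 -10 0 0 24.8 0; 0.2 -0.2 -11 0 0 24.8 0; 0.2 -0.2 -11 0 0 24.8 0"

```text
time_s: 8.65
position: [436.8, -7.2, -0.8]
tool_rot: [-0.022, -3.14, -0.001]
contact_force: [-0.3, 0.0, 0.8]
width: 1.001
finger_force: 0.0
```

Call:
drive_tool --commands "0 0 0 0 0 0 255; 0 0 0 0 0 0 255; 0 0 0 0 0 0 255; 0 0 0 0 0 0 255; 0 0 0 0 0 0 255; 0 0 0 0 0 0 255; 0 0 0 0 0 0 255"

```text
time_s: 9.35
position: [439.0, -7.7, 1.9]
tool_rot: [0.018, 3.139, -0.001]
contact_force: [-2.3, 0.3, 9.4]
width: 0.512
finger_force: 60.5
```

Call:
drive_tool --commands "0 0 3 0 0 0 255; 0 0 7 0 0 0 255; 0 0 11 0 0 0 255; 0 -3 12 0 0 -1 255; 1 -7 12 0 0 -3.7 255; 2 -11 12 0 0 -3.7 255; 3 -15 12 0 0 -3.7 255; 3 -19.5 12 0 0 -3.7 255"

```text
time_s: 10.15
position: [468.5, -204.0, 120.7]
tool_rot: [0.118, 3.138, -0.001]
contact_force: [1.1, 0.5, -0.5]
width: 0.512
finger_force: 61.9
```

Call:
drive_tool --commands "0 0 0 0 0 0 255; 0 0 0 0 0 0 255; 0 0 0 0 0 0 255"

```text
time_s: 10.45
position: [467.6, -201.6, 120.2]
tool_rot: [0.118, 3.139, 0.0]
contact_force: [0.3, 0.6, -1.0]
width: 0.515
finger_force: 61.9
```

```bash
python3 - <<'E'
from h import *
g=manip.grab_frame('scene');o=manip.get_obs();print(o['position'],o['tool_rot'],o['width'],o['finger_force'])
cv2.imwrite('pics/s3.png',cv2.resize(g['frame'][90:210,250:410],None,fx=4,fy=4,interpolation=2)[:,:,::-1])
E
```

```text
[ 467.71788024 -201.36518099  120.1783804 ] [1.17224238e-01 3.13915171e+00 1.65341931e-04] 0.5103351458330758 61.88764929771423
```

View pics/s3.png

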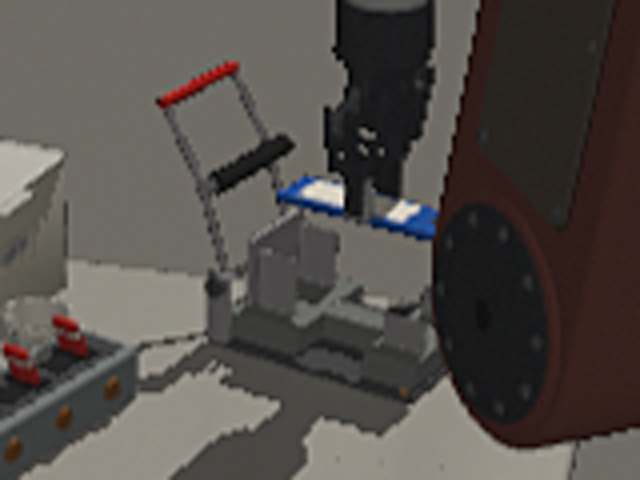

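The tag hangs level above the bed at (355,205) in the crop. I lower it.

Call:
drive_tool --commands "0 -0.1 -4 0 0 0 255; 0 -0.1 -7 0 0 0 255; 0 -0.1 -8 0 0 0 255; 0 -0.1 -8.5 0 0 0 255; 0 -0.1 -8.6 0 0 0 255; 0 -0.1 -8.6 0 0 0 255"

```text
time_s: 11.1
position: [468.4, -203.7, 35.4]
tool_rot: [0.118, 3.138, -0.002]
contact_force: [0.3, 0.5, -0.4]
width: 0.511
finger_force: 61.9
```

Call:
drive_tool --commands "0 0 -0.1 0 0 0 255; 0 0 -0.2 0 0 0 255; 0 0 -0.2 0 0 0 255"

```text
time_s: 11.4
position: [467.8, -203.4, 32.2]
tool_rot: [0.119, 3.139, -0.0]
contact_force: [0.1, -0.4, -1.3]
width: 0.507
finger_force: 61.9
```

Call:
drive_tool --commands "0 0.1 -0.1 0 0 0 255; 0 0.1 -0.2 0 0 0 255; 0 0.1 -0.2 0 0 0 255; 0 0.1 -0.2 0 0 0 0; 0 0.1 -0.2 0 0 0 0; 0 0.1 -0.2 0 0 0 0; 0 0.1 1 0 0 0 0; 0 0.1 4 0 0 0 0"

```text
time_s: 12.2
position: [466.0, -201.0, 70.4]
tool_rot: [-0.119, -3.136, -0.005]
contact_force: [-0.7, -0.8, 0.6]
width: 1.002
finger_force: 0.0
```

Call:
drive_tool --commands "0 0 5 0 0 0 0; 0 0 9 0 0 0 0; -1 5 9 0 0 0 0; -1 10 9 0 0 0 0; -1 15 9 0 0 0 0; -1 20 9 0 0 3.3 0; -1 25 9 0 0 3.3 0; -1 30 9 0 0 3.3 0"

```text
time_s: 13.0
position: [457.4, 98.8, 163.0]
tool_rot: [0.028, 3.14, 0.0]
contact_force: [0.4, -0.3, 0.1]
width: 0.999
finger_force: 0.0
```

```bash
python3 - <<'E'
from h import *
f=manip.grab_frame('top')
W=(range(0))
for n,t,z,b in (('blue',blue,39,None),('orange',orange,9,(215,165,60,80)),('white',white,9,(180,180,45,75))):
    try: print(n,pose(t,f,z,b))
    except Exception as e: print(n,e)
print(manip.get_obs()['position'])
a=np.hstack([f['frame'][130:230,350:450],f['frame'][150:250,190:290]])
cv2.imwrite('pics/m3.png',cv2.resize(a,None,fx=4,fy=4,interpolation=2)[:,:,::-1])
E
```

```text
blue (((467.1627502441406, -203.23141479492188), (45.635292053222656, 148.37413024902344), 85.77638244628906), array([399, 171,  17,  51, 352], dtype=int32))
orange (((456.54217529296875, 282.1069641113281), (42.664974212646484, 145.99032592773438), 89.1968002319336), array([237, 180,  15,  49, 329], dtype=int32))
white (((376.7132568359375, 392.0886535644531), (42.43104934692383, 60.47623062133789), 89.52252197265625), array([201, 221,  15,  21, 269], dtype=int32))
[456.39722372 105.4000564  162.99935443]
```

View pics/m3.png

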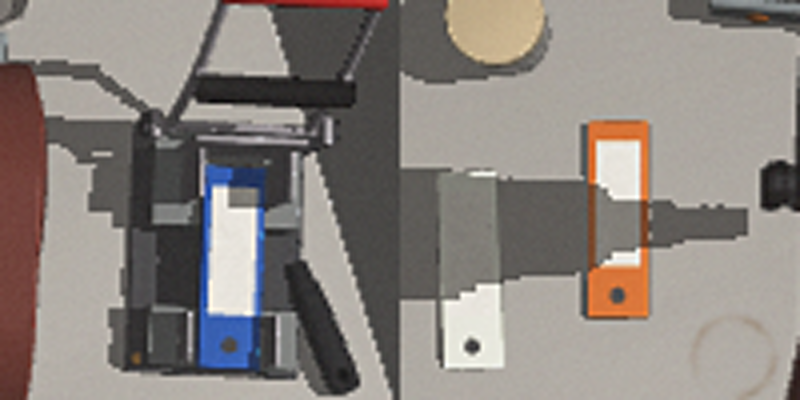

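Blue lies square on the bed, at (232,265) in the crop. Orange and white are unmoved. Orange is next.

Call:
drive_tool --commands "0 5 -3 0 0 0 0; 0 10 -6 0 0 0 0; 0 15 -8 0 0 0 0; 0 18.3 -10 0 0 0 0; 0 18.3 -10 0 0 0 0; 0 18.3 -10 0 0 0 0; 0 18.3 -10 0 0 0 0"

```text
time_s: 13.75
position: [458.2, 279.1, 62.9]
tool_rot: [0.029, 3.141, -0.0]
contact_force: [-0.0, 0.3, 0.1]
width: 0.999
finger_force: 0.0
```

```bash
python3 - <<'E'
from h import *
f=manip.grab_frame('scene');o=manip.get_obs();print(o['position'],o['tool_rot'])
for z in (9,): print(pose(orange,f,z))
E
```

```text
[458.50759949 278.86928394  63.1971995 ] [2.99735986e-02 3.13994274e+00 3.79039452e-04]
(((410.5715026855469, 287.0231018066406), (43.704689025878906, 58.0410270690918), 89.29703521728516), array([264, 250,  28,  15, 168], dtype=int32))
```

Call:
drive_tool --commands "-0.2 0.3 -4 0 0 0 0; -0.2 0.3 -5.7 0 0 0 0; -0.2 0.3 -6.1 0 0 0 0; -0.2 0.3 -6.1 0 0 0 255; -0.2 0.3 -6.1 0 0 0 255; -0.2 0.3 -6.1 0 0 0 255; -0.2 0.3 -6.1 0 0 0 255; -0.2 0.3 -6.1 0 0 0 255"

```text
time_s: 14.6
position: [457.1, 283.0, 3.1]
tool_rot: [0.028, 3.138, 0.001]
contact_force: [-2.2, -1.2, 8.6]
width: 0.507
finger_force: 60.0
```

Call:
drive_tool --commands "0 0 0 0 0 0 255; 0 0 0 0 0 0 255; 0 0 3 0 0 0 255; 0 0 7 0 0 0 255; 0 0 11 0 0 0 255; 0 0 13 0 0 0 255"

```text
time_s: 15.2
position: [457.3, 283.3, 135.8]
tool_rot: [0.028, 3.136, 0.003]
contact_force: [-0.0, 0.6, -0.9]
width: 0.502
finger_force: 61.6
```

Call:
drive_tool --commands "0 -5 0 0 0 0 255; 0 -10 0 0 0 0 255; 0 -15 0 0 0 0 255; 0 -20 0 0 0 -3.1 255; 0 -25 0 0 0 -3.1 255; 0 -30 0 0 0 -3.1 255; 0 -34 0 0 0 -3.1 255; 0 -36 0 0 0 -3.1 255"

```text
time_s: 16.0
position: [455.7, -80.6, 131.9]
tool_rot: [0.118, 3.138, -0.002]
contact_force: [-0.2, 0.2, -0.6]
width: 0.509
finger_force: 61.6
```

Call:
drive_tool --commands "0.6 -4 0 0 0 0 255; 1.1 -8 0 0 0 0 255; 1.1 -11 0 0 0 0 255; 1.1 -12.1 0 0 0 0 255; 1.1 -12.1 0 0 0 0 255; 1.1 -12.1 -3 0 0 0 255; 1.1 -12.1 -5 0 0 0 255; 1.1 -12.1 -5 0 0 0 255"

```text
time_s: 16.8
position: [465.1, -195.6, 78.4]
tool_rot: [-0.111, -3.136, -0.005]
contact_force: [-0.1, 0.4, -0.7]
width: 0.507
finger_force: 61.6
```

```bash
python3 - <<'E'
from h import *
o=manip.get_obs();f=manip.grab_frame('scene');p=manip.get_obs();print(o['position'],p['position'],p['width'])
E
```

```text
[ 465.12453244 -195.59361793   78.40957385] [ 465.93544392 -196.34603763   80.23456122] 0.5022161278995652
```

Call:
drive_tool --commands "0.2 -0.6 -1 0 0 0 255; 0.2 -0.6 -3 0 0 0 255; 0.2 -0.6 -3.5 0 0 0 255; 0.2 -0.6 -3.5 0 0 0 255; 0.2 -0.6 -3.5 0 0 0 255"

```text
time_s: 17.35
position: [469.1, -204.5, 46.8]
tool_rot: [0.113, 3.139, -0.001]
contact_force: [0.1, 0.8, -1.4]
width: 0.509
finger_force: 61.6
```

```bash
python3 - <<'E'
from h import *
f=manip.grab_frame('scene');p=manip.get_obs();print(p['position'],p['width'],p['contact_force'],p['tool_rot'])
E
```

```text
[ 469.15175077 -204.60377756   46.95060643] 0.5104653778976836 [ 0.24959174 -0.33861252 -0.77628546] [ 1.13129077e-01  3.13843518e+00 -1.06734256e-03]
```

Call:
drive_tool --commands "-0.1 0.1 -0.3 0 0 0 255; -0.1 0.1 -0.4 0 0 0 255; -0.1 0.1 -0.5 0 0 0 255; -0.1 0.1 -0.5 0 0 0 255"

```text
time_s: 17.8
position: [467.7, -203.3, 42.1]
tool_rot: [0.113, 3.139, -0.0]
contact_force: [-4.2, 3.3, 9.9]
width: 0.506
finger_force: 63.0
```

Call:
drive_tool --commands "0 0 -0.1 0 0 0 255; 0 0 -0.1 0 0 0 255; 0 0 -0.1 0 0 0 0; 0 0 -0.1 0 0 0 0; 0 0 -0.1 0 0 0 0; 0 0 1 0 0 0 0; 0 0 4 0 0 0 0; 0 0 8 0 0 0 0"

```text
time_s: 18.6
position: [466.5, -202.4, 120.8]
tool_rot: [-0.113, -3.137, -0.003]
contact_force: [0.6, 1.0, 0.3]
width: 1.0
finger_force: 0.0
```

Call:
drive_tool --commands "0 5 2 0 0 0 0; 0 10 2 0 0 0 0; 0 15 2 0 0 0 0; 0 20 2 0 0 3 0; -1 25 2 0 0 5 0; -2 30 2 0 0 5 0; -3 35 2 0 0 5 0; -3 38 2 0 0 5 0"

```text
time_s: 19.4
position: [436.5, 179.4, 141.9]
tool_rot: [-0.026, 3.141, 0.001]
contact_force: [1.3, -0.3, -0.3]
width: 0.997
finger_force: 0.0
```

```bash
python3 - <<'E'
from h import *
f=manip.grab_frame('top')
for n,t,z,b in (('orange',orange,48,(385,160,60,70)),('white',white,9,(180,180,45,75))):
    try: print(n,pose(t,f,z,b))
    except Exception as e: print(n,e)
p=manip.get_obs();print(p['position'],p['tool_rot'])
a=np.hstack([f['frame'][130:230,350:450],f['frame'][150:250,170:270]])
cv2.imwrite('pics/m4.png',cv2.resize(a,None,fx=4,fy=4,interpolation=2)[:,:,::-1])
E
```

```text
orange (((467.1259765625, -203.67605590820312), (43.83696365356445, 147.3887939453125), 87.61405944824219), array([401, 171,  16,  51, 354], dtype=int32))
white (((369.3251953125, 392.1744384765625), (42.705780029296875, 45.35078811645508), 89.05298614501953), array([201, 226,  15,  16, 222], dtype=int32))
[436.40000384 182.92589124 141.8738115 ] [-0.02934122  3.14027004  0.0040375 ]
```

View pics/m4.png

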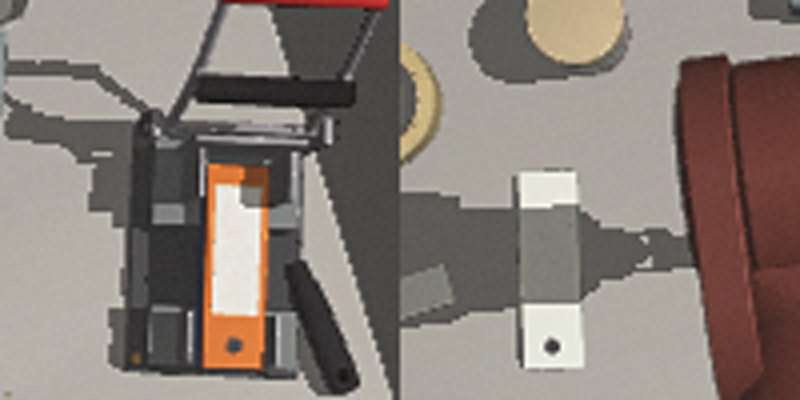

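Orange sits squarely on blue, at (235,265) in the crop, and white is unmoved. White is next.

Call:
drive_tool --commands "-0.6 5 -1 0 0 0.3 0; -1.2 10 -3 0 0 0.3 0; -1.8 15 -5 0 0 0.3 0; -1.8 19 -8 0 0 0.3 0; -1.8 21 -8 0 0 0.3 0; -1.8 21 -8 0 0 0.3 0; -1.8 21 -8 0 0 0.3 0"

```text
time_s: 20.15
position: [419.4, 386.9, 61.2]
tool_rot: [0.034, -3.141, 0.001]
contact_force: [0.1, -1.0, 0.7]
width: 0.999
finger_force: 0.0
```

```bash
python3 - <<'E'
from h import *
f=manip.grab_frame('scene');o=manip.get_obs();print(o['position'],o['tool_rot'])
x,y=proj(f,[419,393.5,9]);print(x,y)
print([d['rect'] for d in manip.search_frame(f,'tag_5')])
E
```

```text
[419.88937141 386.46698361  61.52993876] [-3.21277850e-02  3.14102232e+00  1.02177308e-05]
250.8 278.2
[[213.0, 296.8, 28.0, 36.0], [286.2, 298.1, 71.7, 21.4], [220.3, 262.9, 64.3, 34.9], [324.5, 154.9, 45.2, 18.4], [321.9, 164.6, 43.7, 10.3]]
```

Call:
drive_tool --commands "-0.1 0.6 -2 0 0 0 0; -0.1 0.6 -5.4 0 0 0 0; -0.1 0.6 -5.9 0 0 0 0; -0.1 0.6 -5.9 0 0 0 255; -0.1 0.6 -5.9 0 0 0 255; -0.1 0.6 -5.9 0 0 0 255; -0.1 0.6 -5.9 0 0 0 255; -0.1 0.6 -5.9 0 0 0 255"

```text
time_s: 21.05
position: [420.1, 393.3, 4.5]
tool_rot: [-0.032, 3.138, 0.002]
contact_force: [-1.3, -1.4, 9.1]
width: 0.504
finger_force: 59.6
```

Call:
drive_tool --commands "0 0 0 0 0 0 255; 0 0 0 0 0 0 255; 0 0 3 0 0 0 255; 0 0 7 0 0 0 255; 0 0 11 0 0 0 255; 0 0 13 0 0 0 255"

```text
time_s: 21.65
position: [420.3, 393.7, 137.2]
tool_rot: [-0.032, 3.136, 0.005]
contact_force: [0.7, 0.5, -1.5]
width: 0.5
finger_force: 61.0
```

Call:
drive_tool --commands "0 -5 0 0 0 0 255; 0 -10 0 0 0 0 255; 0 -15 0 0 0 0 255; 0 -20 0 0 0 -5.4 255; 1 -25 0 0 0 -5.4 255; 2 -30 0 0 0 -5.4 255; 3 -35 0 0 0 -5.4 255; 4 -40 0 0 0 -5.4 255"

```text
time_s: 22.45
position: [458.3, -5.6, 133.4]
tool_rot: [0.116, 3.137, -0.001]
contact_force: [0.8, 0.4, -0.3]
width: 0.499
finger_force: 61.1
```

Call:
drive_tool --commands "0.4 -5 0 0 0 0 255; 0.8 -10 0 0 0 0 255; 0.8 -14 0 0 0 0 255; 0.8 -17 0 0 0 0 255; 0.8 -19 0 0 0 0 255; 0.8 -19 0 0 0 0 255; 0.8 -19 0 0 0 0 255"

```text
time_s: 23.15
position: [465.9, -193.5, 132.7]
tool_rot: [0.117, 3.139, -0.0]
contact_force: [-0.5, 0.5, -1.0]
width: 0.505
finger_force: 61.1
```

```bash
python3 - <<'E'
from h import *
for i in range(2): f=manip.grab_frame('scene')
p=manip.get_obs();print(p['position'],p['width'],p['contact_force'],p['tool_rot'])
cv2.imwrite('pics/s4.png',cv2.resize(f['frame'][90:210,250:410],None,fx=4,fy=4,interpolation=2)[:,:,::-1])
E
```

```text
[ 465.97750814 -192.67805931  132.38619872] 0.5023653200970802 [-0.40242914  0.02554873 -1.1160088 ] [ 1.14929111e-01  3.13896693e+00 -6.71247318e-05]
```

View pics/s4.png

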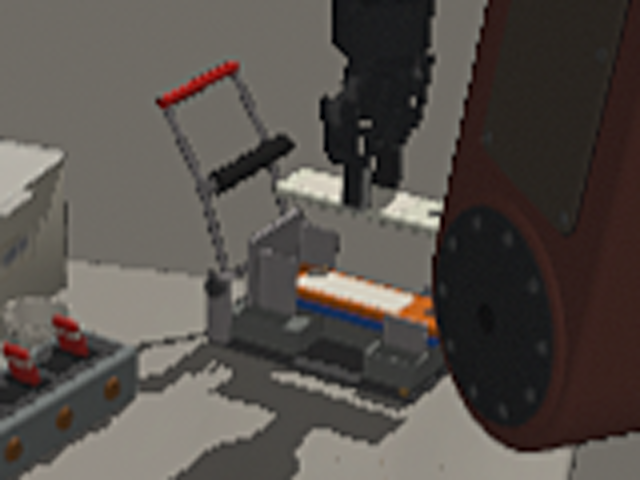

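White is held level at (365,200), above the orange and blue pile.

Call:
drive_tool --commands "0.1 -1 -1 0 0 0 255; 0.1 -1 -4 0 0 0 255; 0.1 -1 -6.8 0 0 0 255; 0.1 -1 -7.4 0 0 0 255; 0.1 -1 -7.4 0 0 0 255; 0.1 -1 -7.4 0 0 0 255"

```text
time_s: 23.85
position: [467.4, -203.7, 59.0]
tool_rot: [0.115, 3.138, -0.001]
contact_force: [-0.4, -1.0, -1.2]
width: 0.496
finger_force: 61.2
```

```bash
python3 - <<'E'
from h import *
f=manip.grab_frame('scene');p=manip.get_obs();print(p['position'],p['width'],p['contact_force'],p['tool_rot'])
E
```

```text
[ 467.65646626 -203.9364938    59.40859417] 0.4991585737941385 [ 0.66478793 -0.41254145 -0.14389403] [ 1.15586571e-01  3.13770731e+00 -1.89846049e-03]
```

Call:
drive_tool --commands "0 0.1 -0.3 0 0 0 255; 0 0.1 -0.5 0 0 0 255; 0 0.1 -0.6 0 0 0 255; 0 0.1 -0.7 0 0 0 255; 0 0.1 -0.7 0 0 0 255"

```text
time_s: 24.4
position: [467.1, -202.5, 52.5]
tool_rot: [0.116, 3.139, -0.001]
contact_force: [-4.7, 3.2, 12.3]
width: 0.501
finger_force: 63.7
```

Call:
drive_tool --commands "0 0 0 0 0 0 0; 0 0 0 0 0 0 0; 0 0 0 0 0 0 0; 0 0 1 0 0 0 0; 0 0 5 0 0 0 0; 0 0 10 0 0 0 0; 0 0 15 0 0 0 0; 0 5 20 0 0 -8 135"

```text
time_s: 25.2
position: [467.2, -169.3, 240.2]
tool_rot: [0.339, 3.12, -0.004]
contact_force: [1.7, 0.1, 0.8]
width: 0.858
finger_force: 0.0
```

Call:
drive_tool --commands "0 5 1 0 0 -81.9 135; 0 10 1 0 0 -81.9 135; 0 15 1 0 0 -81.9 135; 0 20 1 0 0 -81.9 135; 0 20 1 0 0 -81.9 135; 0 20 1 0 0 -81.9 135; 0 20 1 0 0 -81.9 135; 0 20 1 0 0 -81.9 135"

```text
time_s: 26.0
position: [466.8, 33.4, 247.0]
tool_rot: [1.964, 2.451, 0.001]
contact_force: [0.4, 0.4, 0.6]
width: 0.471
finger_force: 0.0
```

```bash
python3 - <<'E'
from h import *
f=manip.grab_frame('top')
for n,t,z,b in (('white',white,57,(385,160,50,70)),):
    try: print(n,pose(t,f,z,b))
    except Exception as e: print(n,e)
h=cv2.cvtColor(f['frame'],cv2.COLOR_RGB2HSV)
m=((h[:,:,0]<8)|(h[:,:,0]>172))&(h[:,:,1]>150)&(h[:,:,2]>60);m[:, :385]=0;m[180:]=0;m[:,460:]=0
n,l,st,ce=cv2.connectedComponentsWithStats(m.astype(np.uint8));k=1+st[1:,4].argmax();print(st[k],ce[k],ray(f,*ce[k],192))
p=manip.get_obs();print(p['position'],p['tool_rot'])
a=f['frame'][110:230,350:470]
cv2.imwrite('pics/m5.png',cv2.resize(a,None,fx=5,fy=5,interpolation=2)[:,:,::-1])
E
```

```text
white (((487.1236267089844, -264.1595764160156), (23.22410774230957, 119.37394714355469), 87.55294799804688), array([426, 168,   9,  42, 197], dtype=int32))
[406 127  41   6 162] [427.49382716 128.95061728] [ 629.9 -217.2  192. ]
[466.76943823  33.24006355 246.95191705] [1.97573582e+00 2.44180342e+00 4.62913701e-04]
```

View pics/m5.png

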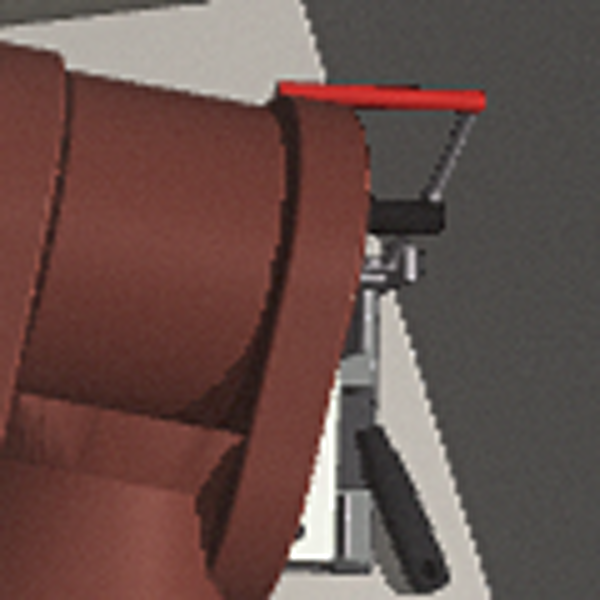

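White lies on the pile; the visible corner at (335,560) matches the orange tag. The arm is still back, with its red bar at (430,97). Next I fetch the bar.

Call:
drive_tool --commands "16.3 -24.7 1 0 0 -14.5 135; 16.3 -24.7 1 0 0 -14.5 135; 16.3 -24.7 1 0 0 -14.5 135; 16.3 -24.7 1 0 0 -14.5 135; 16.3 -24.7 1 0 0 -14.5 135; 16.3 -24.7 1 0 0 -14.5 135; 16.3 -24.7 1 0 0 -14.5 135; 16.3 -24.7 1 0 0 -14.5 135"

```text
time_s: 26.85
position: [629.7, -214.9, 255.1]
tool_rot: [-2.25, -2.19, 0.001]
contact_force: [-0.7, -0.3, -0.8]
width: 0.471
finger_force: 0.0
```

```bash
python3 - <<'E'
from h import *
f=manip.grab_frame('scene');f=manip.grab_frame('scene');p=manip.get_obs();print(p['position'],p['tool_rot'])
E
```

```text
[ 629.59056735 -213.30635928  257.07315916] [2.24973904e+00 2.19203492e+00 5.37414383e-04]
```

Call:
drive_tool --commands "0 0 -3 0 0 -2.7 135; 0 0 -6 0 0 -2.7 135; 0 0 -8.2 0 0 -2.7 135; 0 0 -8.2 0 0 -2.7 135; 0 0 -8.2 0 0 -2.7 255; 0 0 -8.2 0 0 -2.7 255; 0 0 -8.2 0 0 -2.7 255; 0 0 -8.2 0 0 -2.7 255"

```text
time_s: 27.75
position: [631.3, -214.1, 176.8]
tool_rot: [2.3, 2.135, 0.004]
contact_force: [3.5, 2.7, 6.8]
width: 0.117
finger_force: 58.7
```

```bash
python3 - <<'E'
from h import *
f=manip.grab_frame('scene');f=manip.grab_frame('scene');p=manip.get_obs();print(p['position'],p['tool_rot'],p['width'],p['contact_force'],p['finger_force'])
r=15.075;a=np.radians(-4.2);t0=1.9
for t in [1.8,1.7,1.6,1.5,1.4,1.3,1.2,1.1,1.,.9,.8,.7,.6,.5,.45,.4,.36]:
    x=r*(np.cos(t0+.0997)-np.cos(t+.0997));z=r*(np.sin(t+.0997)-np.sin(t0+.0997));print(t,*np.round([x*np.cos(a),x*np.sin(a),z],1))
E
```

```text
[ 631.30957206 -214.02365589  176.78145517] [2.29967687 2.13485464 0.00382782] 0.11678114745729705 [3.49682764 2.27179228 7.3856272 ] 58.68414044380188
1.8 -1.4 0.1 0.6
1.7 -2.8 0.2 1.0
1.6 -4.3 0.3 1.2
1.5 -5.8 0.4 1.4
1.4 -7.3 0.5 1.3
1.3 -8.8 0.6 1.1
1.2 -10.3 0.8 0.8
1.1 -11.7 0.9 0.3
1.0 -13.1 1.0 -0.3
0.9 -14.4 1.1 -1.0
0.8 -15.6 1.1 -1.9
0.7 -16.7 1.2 -2.9
0.6 -17.8 1.3 -4.0
0.5 -18.7 1.4 -5.2
0.45 -19.1 1.4 -5.8
0.4 -19.4 1.4 -6.5
0.36 -19.7 1.4 -7.0
```

Call:
drive_tool --commands "-1.4 0.1 0.6 0 0 0 255; -2.8 0.2 1 0 0 0 255; -4.3 0.3 1.2 0 0 0 255; -5.8 0.4 1.4 0 0 0 255; -7.3 0.5 1.3 0 0 0 255; -8.8 0.6 1.1 0 0 0 255; -10.3 0.8 0.8 0 0 0 255; -11.7 0.9 0.3 0 0 0 255"

```text
time_s: 28.65
position: [513.5, -206.0, 179.2]
tool_rot: [2.3, 2.134, 0.001]
contact_force: [1.7, -2.6, 3.3]
width: 0.113
finger_force: 63.0
```

Call:
drive_tool --commands "-0.7 0 -0.3 0 0 0 255; -1.4 0.1 -0.6 0 0 0 255; -2.7 0.2 -1.3 0 0 0 255; -3.9 0.2 -2.2 0 0 0 255; -5 0.3 -3.2 0 0 0 255; -6.1 0.4 -4.3 0 0 0 255; -6.6 0.5 -4.9 0 0 0 255; -7 0.5 -5.5 0 0 0 255"

```text
time_s: 29.45
position: [443.4, -201.3, 122.7]
tool_rot: [2.301, 2.134, -0.0]
contact_force: [3.2, -4.0, 1.4]
width: 0.116
finger_force: 61.4
```

```bash
python3 - <<'E'
from h import *
f=manip.grab_frame('scene');f=manip.grab_frame('scene');p=manip.get_obs();print(p['position'],p['tool_rot'],p['width'],p['contact_force'],p['finger_force'])
E
```

```text
[ 442.42703013 -201.15629249  121.92730526] [ 2.30307517  2.13463378 -0.00290825] 0.11404293804091487 [ 0.29888853 -6.62397235 -2.70484948] 60.21019756793976
```

Call:
drive_tool --commands "-0.2 0 -0.3 0 0 0 255; -0.4 0 -0.6 0 0 0 255; -0.5 0 -0.9 0 0 0 255; -0.6 0 -1.2 0 0 0 255; -0.7 0 -1.3 0 0 0 255; -0.7 0 -1.3 0 0 0 255"

```text
time_s: 30.15
position: [435.4, -200.6, 109.1]
tool_rot: [2.303, 2.136, -0.002]
contact_force: [-1.6, -5.8, -0.9]
width: 0.112
finger_force: 61.2
```

Call:
drive_tool --commands "-0.1 0 -0.3 0 0 0 255; -0.2 0 -0.5 0 0 0 255; -0.2 0 -0.6 0 0 0 255; -0.2 0 -0.6 0 0 0 255"

```text
time_s: 30.55
position: [432.7, -200.4, 103.4]
tool_rot: [-2.303, -2.135, 0.004]
contact_force: [-8.9, -4.1, 3.8]
width: 0.111
finger_force: 61.7
```

Call:
drive_tool --commands "0 0 0 0 0 0 135; 0 0 0 0 0 0 135; 0 0 0 0 0 0 135; 0 0 0 0 0 0 135; 0 0 4 0 0 0 135; 0 0 9 0 0 0 135; 0 0 13 0 0 0 135; 0 0 13 0 0 0 135"

```text
time_s: 31.35
position: [435.6, -201.4, 239.2]
tool_rot: [2.297, 2.131, 0.002]
contact_force: [0.4, 0.4, -0.3]
width: 0.466
finger_force: 0.0
```

Call:
drive_tool --commands "2 5 0 0 0 8 255; 4 10 0 0 0 16 255; 6 15 0 0 0 24 255; 7 20 0 0 0 32 255; 7 25 0 0 0 40 255; 7 30 0 0 0 48 255; 7 35 0 0 0 56 255; 7 40 0 0 0 64 255"

```text
time_s: 32.15
position: [503.3, 190.1, 232.7]
tool_rot: [-0.812, -3.035, -0.0]
contact_force: [0.6, -1.0, -0.2]
width: 0.001
finger_force: 0.0
```

```bash
python3 - <<'E'
from h import *
f=manip.grab_frame('top');g=manip.grab_frame('scene')
p=manip.get_obs();print(p['position'],p['tool_rot'])
print('white',pose(white,f,57,(390,160,40,70)))
a=np.hstack([f['frame'][130:230,360:460],g['frame'][100:200,270:370]])
cv2.imwrite('pics/m6.png',cv2.resize(a,None,fx=4,fy=4,interpolation=2)[:,:,::-1])
E
```

```text
[502.5161831  193.20702539 232.48906216] [-8.04047274e-01 -3.03552114e+00 -1.83943289e-03]
white (((519.0013427734375, -205.96035766601562), (43.50862503051758, 41.13417434692383), 88.02526092529297), array([402, 171,  16,  15, 176], dtype=int32))
```

View pics/m6.png

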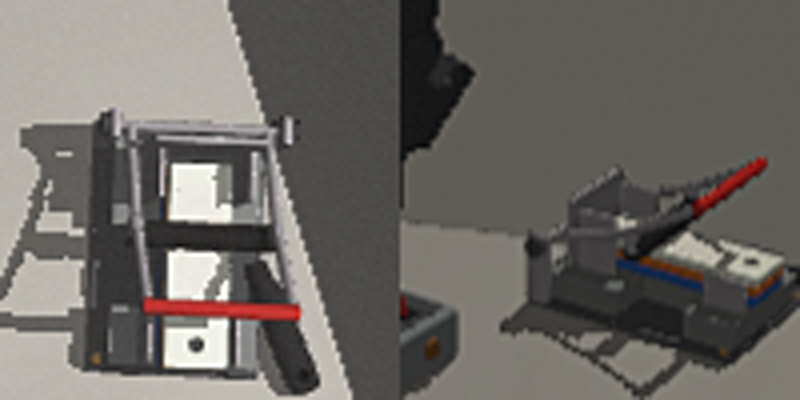

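The pile is square and the arm rests on it; its bar is at (222,308) in the crop. Next is the bank, with shut fingers starting beyond its +y end.

Call:
drive_tool --commands "13.9 1.9 0 0 0 22.7 255; 13.9 1.9 0 0 0 22.7 255; 13.9 1.9 0 0 0 22.7 255; 13.9 1.9 0 0 0 22.7 255; 13.9 1.9 -5 0 0 22.7 255; 13.9 1.9 -9 0 0 22.7 255; 13.9 1.9 -9 0 0 22.7 255"

```text
time_s: 32.95
position: [638.5, 206.1, 136.1]
tool_rot: [-0.209, -3.124, 0.003]
contact_force: [-1.5, -0.5, -1.0]
width: -0.002
finger_force: 0.0
```

```bash
python3 - <<'E'
from h import *
f=manip.grab_frame('top');g=manip.grab_frame('scene')
p=manip.get_obs();print(p['position'],p['tool_rot'])
c=np.array([626,81,45.]);u=np.array([.1213,.9926,0])
print([ (proj(g,c+u*d+[0,0,z])-[160,140])*4 for d,z in ((101,33),(43,33),(-15,33),(-73,33),(130,28))])
a=g['frame'][140:280,160:360]
cv2.imwrite('pics/m7.png',cv2.resize(a,None,fx=4,fy=4,interpolation=2)[:,:,::-1])
E
```

```text
[642.07602127 206.60017914 143.81019768] [-2.09131646e-01 -3.13351350e+00  1.85386388e-04]
[array([270. , 206.8]), array([325.6, 175.6]), array([378.4, 146. ]), array([428.4, 117.6]), array([241.6, 229.6])]
```

View pics/m7.png

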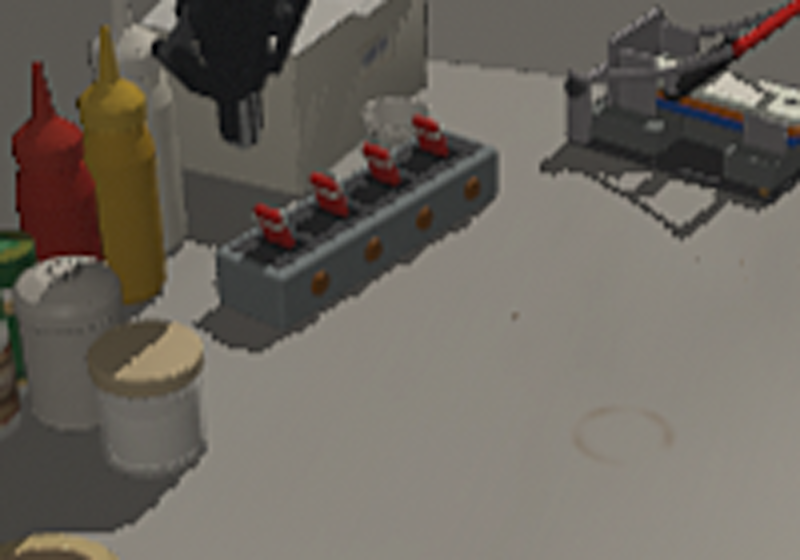

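The paddle tips at (268,210) to (428,118) match the model, and the fingertips are above the +y end at (240,140). I lower to the start height.

Call:
drive_tool --commands "0 0.4 -3 0 0 0 255; 0 0.4 -6 0 0 0 255; 0 0.4 -7 0 0 0 255; 0 0.4 -7 0 0 0 255; 0 0.4 -7 0 0 0 255; 0 0.4 -7 0 0 0 255"

```text
time_s: 33.65
position: [644.3, 211.0, 76.0]
tool_rot: [0.208, 3.131, 0.001]
contact_force: [0.7, -0.4, -0.0]
width: -0.003
finger_force: 0.0
```

```bash
python3 - <<'E'
from h import *
g=manip.grab_frame('scene');g=manip.grab_frame('scene')
p=manip.get_obs();print(p['position'],p['tool_rot'],p['contact_force'])
E
```

```text
[643.81135366 210.94783888  75.08024867] [2.08168038e-01 3.13229010e+00 8.54260577e-04] [ 0.34498902 -0.17811203  0.30363764]
```

Call:
drive_tool --commands "-0.3 -0.5 -0.2 0 0 0 255; -0.5 -2.5 -0.2 0 0 0 255; -0.7 -4.5 -0.2 0 0 0 255; -0.9 -6.5 -0.2 0 0 0 255; -1.2 -8.5 -0.2 0 0 0 255; -1.4 -10.5 -0.2 0 0 0 255; -1.7 -12.5 -0.2 0 0 0 255; -1.9 -14.5 -0.2 0 0 0 255"

```text
time_s: 34.55
position: [624.0, 66.1, 74.1]
tool_rot: [0.207, 3.133, 0.004]
contact_force: [-14.7, 4.9, 24.2]
width: -0.002
finger_force: 11.5
```

Call:
drive_tool --commands "-0.2 -2 0 0 0 0 255; -0.5 -4 0 0 0 0 255; -0.7 -6 0 0 0 0 255; -1 -8 0 0 0 0 255; -1.2 -10 0 0 0 0 255; -1.4 -11.7 0 0 0 0 255; -1.4 -11.7 0 0 0 0 255; -1.4 -11.7 5 0 0 0 255"

```text
time_s: 35.35
position: [605.3, -50.1, 114.5]
tool_rot: [-0.209, -3.123, -0.005]
contact_force: [-0.5, 0.4, -0.3]
width: -0.001
finger_force: 0.0
```

Call:
drive_tool --commands "-2 0 5 0 0 0 255; -6 5 9 0 0 0 255; -10 10 9 0 0 0 255; -14 15 9 0 0 0 255; -18 20 9 0 0 0 255; -18 25 9 0 0 0 255; -18 30 9 0 0 0 255; -18 35 9 0 0 0 255"

```text
time_s: 36.15
position: [435.0, 244.1, 211.6]
tool_rot: [0.208, 3.133, 0.001]
contact_force: [1.4, -0.9, 0.6]
width: -0.001
finger_force: 0.0
```

```bash
python3 - <<'E'
from h import *
g=manip.grab_frame('scene');f=manip.grab_frame('top')
p=manip.get_obs();print(p['position'],p['contact_force'])
a=np.zeros((140,200*1+0,3),np.uint8);A=cv2.resize(g['frame'][110:260,160:380],(792,540),interpolation=2)
cv2.imwrite('pics/m8.png',A[:,:,::-1])
E
```

```text
[434.25347897 247.23368292 211.10415673] [ 1.40899262 -1.7047961   0.23030749]
```

View pics/m8.png

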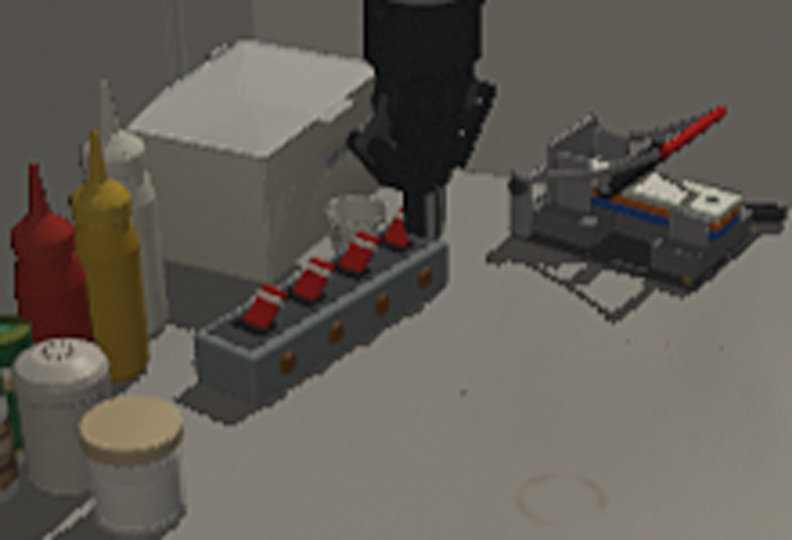

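All paddles lean right, so they look off, but the gripper partly covers switch 4. I'll check it numerically in the top view.

```bash
python3 - <<'E'
from h import *
f=manip.grab_frame('top');h=cv2.cvtColor(f['frame'],cv2.COLOR_RGB2HSV)
c=np.array([626,81,45.]);u=np.array([.1213,.9926,0])
m=((h[:,:,0]<8)|(h[:,:,0]>172))&(h[:,:,1]>140)&(h[:,:,2]>50)
for i,d in enumerate((87,29,-29,-87)):
    p=proj(f,c+u*d);on=proj(f,c+u*(d+12)+[0,0,28]);off=proj(f,c+u*(d-24)+[0,0,18])
    x0=int(p[0])-10;s=np.argwhere(m[128:162,x0:x0+20]);print(i+1,'cent',s.mean(0)[::-1]+[x0,128] if len(s) else None,len(s),'piv',p,'on',on,'off',off)
E
```

```text
1 cent [284.35483871 140.72580645] 62 piv [280.6 141.8] on [276.4 139.3] off [288.7 141.3]
2 cent [303.29411765 142.38235294] 68 piv [300.  143.7] on [296.3 141.3] off [308.5 143.2]
3 cent [321.69565217 144.33333333] 69 piv [319.5 145.7] on [316.2 143.3] off [328.2 145.2]
4 cent [341.41176471 146.08823529] 68 piv [339.  147.6] on [336.2 145.2] off [348.  147.1]
```

```bash
python3 -c "
from h import *
print(manip.job_done())"
```

```text
the job is handed in; nothing more can be done
None
```

The job is handed in at about 36 s on the robot's clock. The blue, orange and large white tags are stacked squarely on the holder's bed with the arm resting on them. After that, all four switches went off in one drag, and the camera check shows all four off.

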